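# Load a fresh label roll into the label printer and latch its sprung cover

### The job

The label printer has run out. Take the white label roll from the two-bay rest, leaving the brown packing tape where it is, and lower it (do not drop it) into the open printer so that it sits down between the blue guides. Let go of it, then press the sprung cover down until its catch holds it shut.

Things in the scene. Friction and masses are not known exactly. Their poses are not given: they have to be found in the camera images.
- printer: Light grey desktop label printer, fixed, 230 (x) x 160 (y) mm. Origin: on the table under its middle; front faces its -x, z up. Side walls 88 mm high, front 72. Roll bay open at the top. The raised cover overhangs the bay, so a gripper cannot come in from straight above: lean it about 30 deg back towards the printer's front (fingers pointing down and towards the printer's back).
- roll_seat (a point): Where the middle of the label roll lies once home in the printer: printer frame (-5, 0, 82) mm; roll axis along this point's y (axes as the printer's). There two steel bearers carry it, between two blue guide plates 100 mm long: inner faces at y = +-26.5 mm, 66 mm high, then lips flared out to y = +-35 at z = 75 mm.
- cover (a joint): Sprung cover, rad: 0 = pressed fully down, about 0.02 = shut and held by the catch, 1.01 (58 deg) = open against its stop, as at the start. Turns about the printer's y through cover_hinge. 150 mm wide, reaches 226 mm from the hinge; dark print head inside hangs 36 mm below the hinge line when shut. Let go short of the catch it springs open; 4 to 12 N at the pad press it down.
- cover_pad (a point): Middle of the outer face of the black ribbed thumb pad (28 mm, by 70 mm along y) on the cover's sloping front; moves with the cover. Cover frame (x, z as the printer's when shut, origin on the hinge): (-205, 0, 11) mm; outward normal there (-0.454, 0, 0.891). A raised edge 4 mm high below it keeps fingers from slipping off.
- cover_hinge (a point): Middle of the cover's hinge line (along y), printer frame (95, 0, 100) mm; axes as the printer's.
- catch (a joint): Blue catch inside the printer's front (two hooks on a shaft), rad: 0 = home, 0.45 = pushed right aside. The cover's pins push it aside by about 0.25 just before they snap under the hooks. Its blue key, 34 mm wide, sticks 13 mm out of the printer's front 44 mm above the table; pushed down it lets the cover spring open.
- label_roll: Roll of labels, white with a red patch and a cardboard core, 84 mm diameter, 46 mm wide, 0.10 to 0.18 kg; stands on edge in one bay of the rest. Origin on its axis in one end face; z runs along the axis, body from z = 0 to 46 mm. Solid: the core cannot be entered. Grip it across its two flat faces (46 mm), near the top.
- label_roll_mid (a point): Middle of the label roll (on its axis, half way along it).
- tape_roll: Roll of brown packing tape, 92 mm diameter, 48 mm wide, on edge in the other bay of the rest, where it stays. Origin on its axis in one end face, z along the axis.
- roll_rest: Fixed rest for rolls, 250 (y) x 96 (x) mm: two steel rods along y (12 mm thick, 52 mm apart, 30 mm high) between wooden ends 44 mm high. Origin on the table under its middle. Bays at y = -60 and +60 mm between black collars; rolls stand with their axes along y, the label roll's axis 70 mm above the table. Which roll is in which bay varies.
There are look-alikes about, which are no part of the job. What is shaped like the label_roll but green is not meant.

How it is judged (in metres and radians):
On the way:
1. the label roll sits home in the printer, let go, while the cover is still open (distance between label_roll_mid and roll_seat below 0.007 m and angle between the z axis of label_roll and the y axis of printer, either way round below 0.12 rad and contact force between the fingers and label_roll below 0.2 N and value of joint cover above 0.5 rad), for 0.2 s.
At the end, for the whole second after the job is handed in: The cover is shut and held by the catch on its own (cover below 0.045 rad, catch home within 0.08 rad), the label roll lies at rest on the bearers between the guides (middle within 7 mm of the seat, axis within 0.12 rad of the printer's y), and the tape roll is still in its bay (within 20 mm) (value of joint cover below 0.045 rad and value of joint catch below 0.08 rad and distance between label_roll_mid and roll_seat below 0.007 m and angle between the z axis of label_roll and the y axis of printer, either way round below 0.12 rad and linear speed of label_roll below 0.02 m/s and distance of tape_roll from where it was at the start of the episode below 0.02 m); the robot touches nothing.
It fails at once if the label roll is dropped (falls or flies free of the fingers faster than 0.6 m/s) (linear speed of label_roll above 0.6 m/s and contact force between the fingers and label_roll below 0.05 N).
It fails at once if the tape roll is knocked out of its bay (more than 40 mm) (distance of tape_roll from where it was at the start of the episode above 0.04 m).
It also fails if it takes over 45 s, if anything falls off the work surface, if the arm or the gripper's body presses on something with over 40 N, if the wrist force passes 120 N, or if a joint passes its speed limit or range.

### The arm

A 6-joint arm with a two-finger parallel gripper is mounted at the origin on a cart in front of the work surface, level with it; the furniture and walls round the work are solid. World frame = base frame: x ahead of the robot, y to its left, z up, the work surface at z = 0. Lengths are in m, angles in degrees, forces in N, time in s.
With the tool pointing down it reaches from about 0.375 to 0.9 m from the base axis. Payload 3.1 kg.
Tool frame: the origin (TCP) lies at the very end of the fingers, on their centre line; the grasp point (between the pads) lies 19 mm behind it (grasp_offset is the distance from the TCP to the grasp point, in m); z points along the fingers, y is the direction in which the jaws open and shut (so a half turn about z gives the same grasp; the last joint's range is limited). The gripper opens to 87 mm and grips with 3 to 60 N. Pads are 19 mm wide; open, the fingers measure 117 mm over their backs; the gripper's body (75 mm by 190 mm) begins 51 mm behind the grasp point.
Start: joints at [-82.133, 30.224, 82.088, -0, 67.689, -10.227], TCP at [0.194, -0.594, 0.223] pointing down, gripper open.
Joint ranges: [-176.69, 176.69], [-43.24, 126.21], [12.49, 139.97], [-82, 262], [0, 151.66], [-163.58, 163.58]. Speed limits (degrees/s): [159.86, 159.86, 180, 180, 180, 180].

### API

Orientations are given as a 3x3 rotation matrix whose columns are the frame's x, y, z axes.
In Python, from rig import * gives the robot as it stands. The module is installed in compiled form; this text tells all that it offers.
- The arm moves only by the tool play_rows, never from a script. Its argument "plan" is a list that holds one entry, the list of rows, each a list of 7 numbers: the shift along the world's x, y, z each as a share of 5 cm, from -1 to 1, then the turn, a rotation vector about the world's x, y, z each as a share of pi rad, from -1 to 1, then the gripper's target within -1 to 1 (fully open at 1, half-way at 0, shut at -1). A call has 1 to 12 rows; each row shifts and turns the commanded pose from where the row before left it; what a row does not reach is not made up. A row lasts 1/10 s, in which the tool goes at most 50 mm and 8.59 degrees, less where a joint would pass 70% of its speed; a pose out of reach is approached as far as the arm can. A call with a number of a shift or a turn outside -1 to 1 is refused whole. A call with a gripper value outside its range is refused whole. The fingers move at their own pace and stop on an object; the grip force is fixed at half the most. Time passes only in rows, so rows that do not move let the fingers close. It gives the time, the measured TCP pose, the force and the opening at its end, in the units of the state.
- read_state(): the state, without advancing time (a new reading comes with each control period).
- capture(name): name is "side" or "top"; returns the picture (420x560x3 uint8, red, green, blue); there is no depth.
- camera_params(name): a dict with "intrinsics" (3x3 intrinsics, pixels), "R" (3x3) and "t" (3): a world point X has camera coordinates R X + t. Camera axes: x right, y down, z forward; pixel columns grow to the right and rows downward; lengths in m; the calibration is good to about 2 mm. A picture is of the moment at which its call begins. camera_params takes no time and is no camera call.
- hand_in(): hands the job in, once; it reports no verdict.
The state is a dict: "time_s": time; "joint_positions": joint angles; "qvel": joint speeds; "tau": joint torques, N m; "position": TCP position; "tcp_rot": TCP orientation; "force": force on the tool from outside, world axes, zero at the start; "moment": the same for the moment, N m; "opening": opening from 0.0 (shut) to 1.0 (fully open).
Only numpy, scipy, OpenCV 4.12 (cv2) and the standard library are available. Lean on these libraries where they do the work, as an engineer would, in place of code of your own. Each camera call takes 0.05 s, during which the arm holds its last target. There are 200 camera calls.

## Working session

There is one attempt and no reset: what is moved stays moved. The work goes in short steps, Python scripts to look and compute and a tool call to move; the robot and the scene stay as the last step left them, time stands still between calls to the robot, and variables do not carry over. Pictures are saved under pics/ and viewed, about 8 in all and at most 12, crops included, and the job is handed in when it is done.

Besides the shell and the picture viewer there is one more tool, called after "Call:" as name(argument=value, ...) on one line, values as JSON. play_rows: Moves the arm, as the interface text tells. Its arguments: {"type":"object","properties":{"plan":{"type":"array"}},"required":["plan"]}

```bash
mkdir -p pics; python3 - <<'E'
from rig import *
import cv2,numpy as np
s=read_state();print(s['time_s'],s['position'],s['tcp_rot'],s['force'],s['opening'])
for n in("top","side"):
    im=capture(n);cv2.imwrite(f"pics/{n}0.png",im[:,:,::-1])
    p=camera_params(n);R=np.array(p["R"]);print(n,p["intrinsics"],R,-R.T@np.array(p["t"]))
E
```

```text
0.0 [ 0.19401245 -0.59334355  0.22160108] [[ 9.50555100e-01  3.10555799e-01 -3.10778454e-04]
 [ 3.10555742e-01 -9.50552805e-01  2.12038183e-03]
 [ 3.63085543e-04 -2.11205380e-03 -9.99997704e-01]] [-0.17598073  0.19241797  0.21265191] 0.9998709031179364
top [[500.81847967   0.         280.7404676 ]
 [  0.         500.81847967 201.12057366]
 [  0.           0.           1.        ]] [[-0.0059482  -0.99992872  0.0103529 ]
 [-0.99742748  0.0051931  -0.07149438]
 [ 0.07143552 -0.01075153 -0.99738727]] [ 0.47811244 -0.13945714  1.35749643]
side [[389.66149077   0.         277.24002648]
 [  0.         389.66149077 209.30453027]
 [  0.           0.           1.        ]] [[ 0.99833041 -0.05375787  0.02112999]
 [-0.00631625 -0.46522226 -0.88517137]
 [ 0.05741507  0.88356004 -0.46478508]] [ 0.499231   -0.90133609  0.48492014]
```

View pics/top0.png

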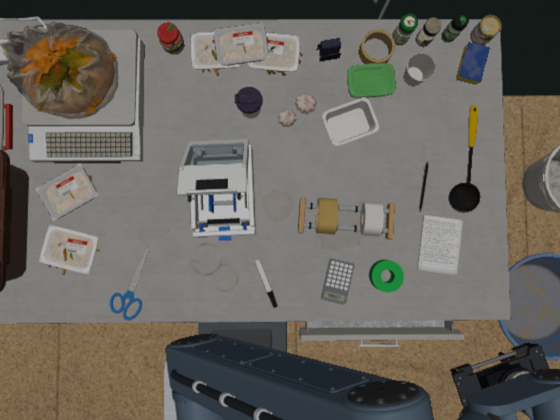

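View pics/side0.png

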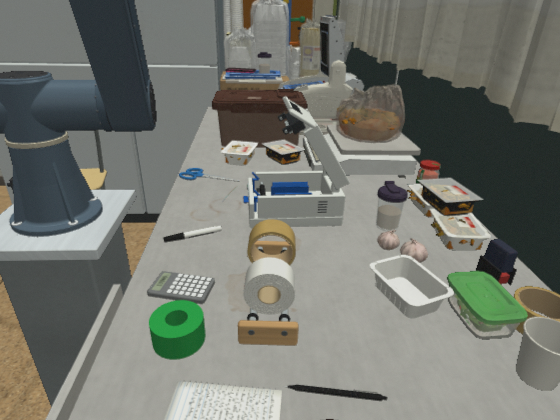

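Top view: the label roll is at about (373,219), the tape at (327,216), the printer around (222,200) with its blue key at (225,237). I'll zoom in to measure.

```bash
cat > h.py <<'E'
from rig import *
import cv2,numpy as np
def ray(n,u,v):
    p=camera_params(n);K,R,t=[np.array(p[k]) for k in("intrinsics","R","t")]
    return -R.T@t, R.T@np.linalg.solve(K,[u,v,1.])
def onz(n,u,v,z):
    c,d=ray(n,u,v);return c+d*(z-c[2])/d[2]
def proj(n,X):
    p=camera_params(n);K,R,t=[np.array(p[k]) for k in("intrinsics","R","t")]
    q=K@(R@np.array(X)+t);return q[:2]/q[2]
E
python3 - <<'E'
from h import *
t=cv2.imread("pics/top0.png")
a=cv2.resize(t[135:245,175:260],None,fx=5,fy=5,interpolation=cv2.INTER_CUBIC)
b=cv2.resize(t[190:245,295:400],None,fx=3.5,fy=5,interpolation=cv2.INTER_CUBIC)
c=np.zeros((550,800,3),np.uint8);c[:,:425]=a;c[:b.shape[0],430:430+b.shape[1]]=b[:,:370]
cv2.imwrite("pics/crop1.png",c)
E
```

```text
(no output)
```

View pics/crop1.png

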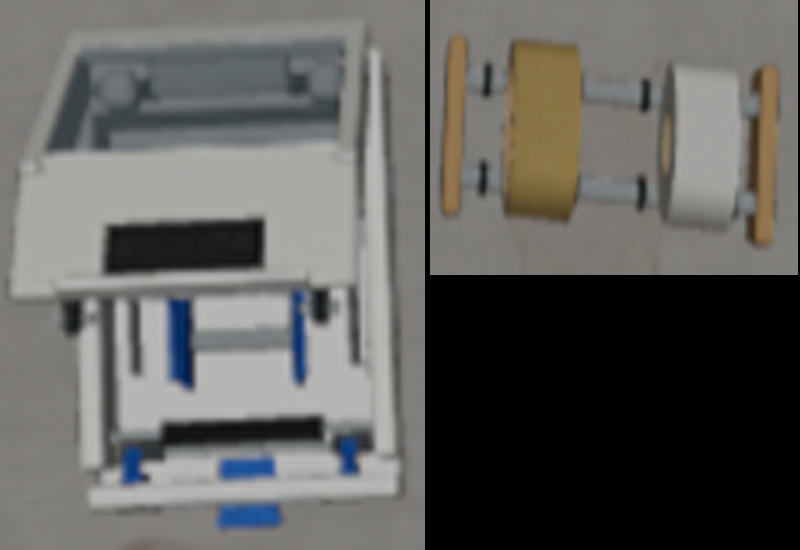

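```bash
python3 - <<'E'
from h import *
np.set_printoptions(precision=4,suppress=True)
P=lambda X,Y,z:onz("top",175+X/5,135+Y/5,z)[:2]
Q=lambda X,Y,z:onz("top",295+(X-430)/3.5,190+Y/5,z)[:2]
print("front top corners",P(90,504,.072),P(398,494,.072))
print("key outer L/R",P(219,524,.044),P(282,524,.044), "key in",P(219,508,.044),P(282,508,.044))
print("right wall outer top far/near",P(381,50,.088),P(398,460,.088))
print("left wall outer",P(75,300,.088),P(82,465,.088))
print("wood L far/near",Q(457,37,.044),Q(451,215,.044),"R",Q(768,68,.044),Q(763,243,.044))
print("collars",Q(487,80,.03),Q(483,178,.03),Q(645,95,.03),Q(641,192,.03))
print("roll top edge L/R",Q(673,145,.112),Q(741,150,.112))
print("tape top", Q(510,130,.116),Q(581,130,.116))
E
```

```text
front top corners [0.4825 0.0715] [ 0.4867 -0.0859]
key outer L/R [0.4718 0.0088] [ 0.4716 -0.0241] key in [0.4801 0.0088] [ 0.4799 -0.0241]
right wall outer top far/near [ 0.7135 -0.0784] [ 0.5037 -0.0866]
left wall outer [0.5858 0.0772] [0.5021 0.073 ]
wood L far/near [ 0.5817 -0.2115] [ 0.4882 -0.2062] R [ 0.5641 -0.4456] [ 0.4722 -0.4398]
collars [ 0.5598 -0.2349] [ 0.5078 -0.2313] [ 0.5511 -0.3549] [ 0.4997 -0.351 ]
roll top edge L/R [ 0.5216 -0.3611] [ 0.5188 -0.4096]
tape top [ 0.5295 -0.2447] [ 0.5292 -0.2952]
```

```bash
cat >> h.py <<'E'
from scipy.spatial.transform import Rotation as Ro
np.set_printoptions(precision=4,suppress=True)
def tool(psi,lean):
    p,l=np.radians([psi,lean]);c,s=np.cos(p),np.sin(p)
    z=np.array([np.sin(l)*c,np.sin(l)*s,-np.cos(l)]);y=np.array([s,-c,0])
    return np.c_[np.cross(y,z),y,z]
def go(target,R,n):
    s=read_state();d=np.array(target)-s['position']
    w=Ro.from_matrix(R@np.array(s['tcp_rot']).T).as_rotvec()
    print("dist",d,"deg",np.degrees(w),"per row of",n,":",d/.05/n,w/np.pi/n)
ROLL=np.array([.5224,-.3856,.070]); PSR=-4.0
SEAT=np.array([.5946,-.0032,.082]); PSP=2.2
E
python3 - <<'E'
from h import *
R=tool(PSR,30);z=R[:,2]
print(z)
go(ROLL-z*(11+90)*.001,R,10)
E
```

```text
[ 0.4988 -0.0349 -0.866 ]
dist [ 0.278   0.2113 -0.0642] deg [  3.5914 -29.9502 -21.6155] per row of 10 : [ 0.556   0.4227 -0.1284] [ 0.002  -0.0166 -0.012 ]
```

Call:
play_rows(plan=[[[0.556,0.423,-0.128,0.002,-0.0166,-0.012,1],[0.556,0.423,-0.128,0.002,-0.0166,-0.012,1],[0.556,0.423,-0.128,0.002,-0.0166,-0.012,1],[0.556,0.423,-0.128,0.002,-0.0166,-0.012,1],[0.556,0.423,-0.128,0.002,-0.0166,-0.012,1],[0.556,0.423,-0.128,0.002,-0.0166,-0.012,1],[0.556,0.423,-0.128,0.002,-0.0166,-0.012,1],[0.556,0.423,-0.128,0.002,-0.0166,-0.012,1],[0.556,0.423,-0.128,0.002,-0.0166,-0.012,1],[0.556,0.423,-0.128,0.002,-0.0166,-0.012,1],[0,0,0,0,0,0,1],[0,0,0,0,0,0,1]]])

```text
time_s: 1.3
position: [0.4722, -0.3819, 0.158]
tcp_rot: [[0.865, -0.069, 0.496], [-0.059, -0.998, -0.035], [0.498, 0.001, -0.867]]
force: [0.2, -0.1, 1.0]
opening: 1.002
```

```bash
python3 - <<'E'
from h import *
R=tool(PSR,30);z=R[:,2];s=read_state();print(s['time_s'],s['position'],s['joint_positions'])
go(ROLL-z*11*.001,R,5)
a=capture("top")[120:330,230:440];b=capture("side")[150:360,180:390]
cv2.imwrite("pics/c2.png",cv2.resize(np.hstack([a,b]),None,fx=1.9,fy=1.9)[:,:,::-1])
E
```

```text
1.3 [ 0.4722 -0.3819  0.158 ] [-62.2677  29.6007 106.8378  46.0499  35.9793  -4.5868]
dist [ 0.0447 -0.0033 -0.0785] deg [ 0.0532 -0.1599 -0.0482] per row of 5 : [ 0.179  -0.0131 -0.314 ] [ 0.0001 -0.0002 -0.0001]
```

View pics/c2.png

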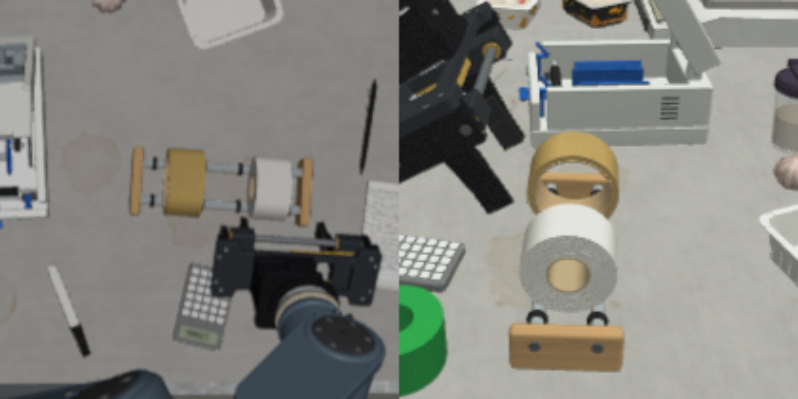

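Call:
play_rows(plan=[[[0.149,-0.011,-0.262,0,-0.0002,0,1],[0.149,-0.011,-0.262,0,-0.0002,0,1],[0.149,-0.011,-0.262,0,-0.0002,0,1],[0.149,-0.011,-0.262,0,-0.0002,0,1],[0.149,-0.011,-0.262,0,-0.0002,0,1],[0.149,-0.011,-0.262,0,-0.0002,0,1],[0,0,0,0,0,0,1],[0,0,0,0,0,0,1]]])

```text
time_s: 2.2
position: [0.5167, -0.3857, 0.0789]
tcp_rot: [[0.863, -0.07, 0.5], [-0.061, -0.998, -0.035], [0.501, -0.0, -0.865]]
force: [0.9, 0.3, 0.8]
opening: 0.999
```

```bash
python3 - <<'E'
from h import *
a=capture("top")[180:255,290:410];b=capture("side")[200:350,200:340]
c=np.zeros((450,760,3),np.uint8);a=cv2.resize(a,None,fx=4,fy=4)[:,:440];b=cv2.resize(b,None,fx=2.2,fy=3);c[:300,:440]=a;c[:450,445:445+b.shape[1]]=b
cv2.imwrite("pics/c3.png",c[:,:,::-1])
E
```

```text
(no output)
```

View pics/c3.png

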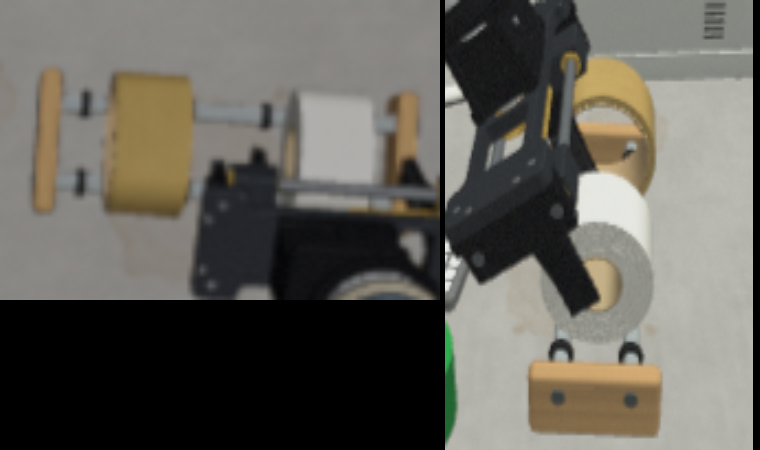

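Call:
play_rows(plan=[[[0,0,0,0,0,0,-1],[0,0,0,0,0,0,-1],[0,0,0,0,0,0,-1],[0,0,0,0,0,0,-1],[0,0,0,0,0,0,-1],[0,0,0,0,0,0,-1],[0,0,0,0,0,0,-1],[0,0,0,0,0,0,-1]]])

```text
time_s: 3.1
position: [0.5168, -0.3857, 0.08]
tcp_rot: [[0.863, -0.07, 0.501], [-0.06, -0.998, -0.036], [0.502, 0.001, -0.865]]
force: [0.2, 0.2, 0.5]
opening: 0.529
```

Call:
play_rows(plan=[[[0,0,0.1,0,0,0,-1],[0,0,0.2,0,0,0,-1],[0,0,0.3,0,0,0,-1],[0,0,0.4,0,0,0,-1],[0,0,0.5,0,0,0,-1],[0,0,0.5,0,0,0,-1],[0,0,0.4,0,0,0,-1],[0,0,0.3,0,0,0,-1],[0,0,0.1,0,0,0,-1],[0,0,0,0,0,0,-1],[0,0,0,0,0,0,-1]]])

```text
time_s: 4.2
position: [0.5164, -0.3853, 0.219]
tcp_rot: [[0.863, -0.07, 0.5], [-0.061, -0.998, -0.035], [0.501, 0.0, -0.866]]
force: [-0.2, -0.4, -1.4]
opening: 0.522
```

```bash
python3 - <<'E'
from h import *
s=read_state();print(s['opening'],s['force'],s['position'])
R=tool(PSP,30);z=R[:,2]
go(SEAT-z*(11+110)*.001,R,12)
b=capture("side")[100:300,180:400];cv2.imwrite("pics/c4.png",cv2.resize(b,None,fx=3,fy=3)[:,:,::-1])
E
```

```text
0.5223109654965119 [-0.2112 -0.3611 -1.3962] [ 0.5164 -0.3853  0.219 ]
dist [ 0.0178  0.3798 -0.0322] deg [0.0011 0.056  6.2244] per row of 12 : [ 0.0296  0.633  -0.0537] [0.     0.     0.0029]
```

View pics/c4.png

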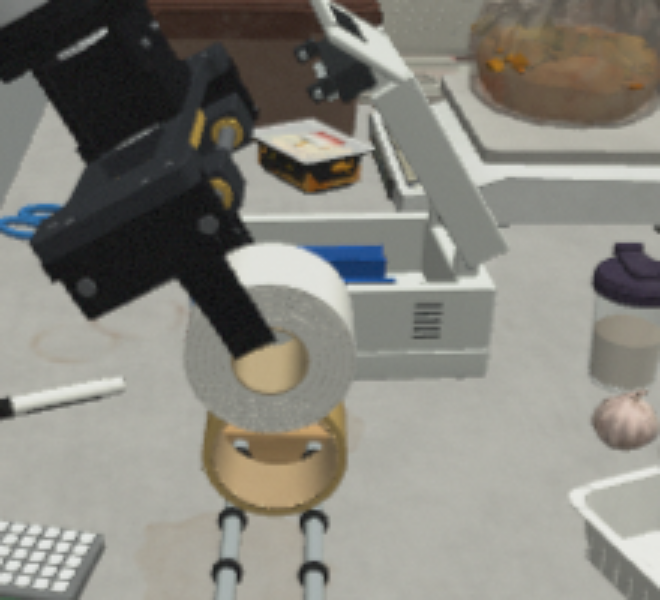

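```bash
python3 - <<'E'
from h import *
R=tool(PSP,33);z=R[:,2]
go(SEAT-z*(11+130)*.001,R,11)
E
```

```text
dist [ 0.0015  0.3791 -0.0185] deg [-0.0814 -2.9625  6.228 ] per row of 11 : [ 0.0028  0.6892 -0.0336] [-0.     -0.0015  0.0031]
```

Call:
play_rows(plan=[[[0.0025,0.3,-0.031,0,-0.0014,0.0029,-1],[0.0025,0.5,-0.031,0,-0.0014,0.0029,-1],[0.0025,0.7,-0.031,0,-0.0014,0.0029,-1],[0.0025,0.8,-0.031,0,-0.0014,0.0029,-1],[0.0025,0.8,-0.031,0,-0.0014,0.0029,-1],[0.0025,0.8,-0.031,0,-0.0014,0.0029,-1],[0.0025,0.8,-0.031,0,-0.0014,0.0029,-1],[0.0025,0.8,-0.031,0,-0.0014,0.0029,-1],[0.0025,0.8,-0.031,0,-0.0014,0.0029,-1],[0.0025,0.6,-0.031,0,-0.0014,0.0029,-1],[0.0025,0.4,-0.031,0,-0.0014,0.0029,-1],[0.0025,0.28,-0.031,0,-0.0014,0.0029,-1]]])

```text
time_s: 5.45
position: [0.5164, -0.0039, 0.2003]
tcp_rot: [[0.838, 0.042, 0.544], [0.035, -0.999, 0.024], [0.545, -0.001, -0.839]]
force: [0.8, -0.1, -0.7]
opening: 0.526
```

```bash
python3 - <<'E'
from h import *
a=capture("top")[120:260,150:300];b=capture("side")[60:235,200:370]
s=read_state();print(s['time_s'],s['opening'],s['force'],s['position'],s['joint_positions'])
R=tool(PSP,33);z=R[:,2]
go(SEAT-z*(11)*.001,R,1)
a=cv2.resize(a,(390,364));b=cv2.resize(b,(400,412));c=np.zeros((420,800,3),np.uint8);c[:364,:390]=a;c[:412,400:]=b
cv2.imwrite("pics/c5.png",c[:,:,::-1])
E
```

```text
5.55 0.5299294138613448 [-0.5239 -0.165  -1.4027] [ 0.5162 -0.0039  0.2001] [-20.3402  17.6949 123.9435  58.8731  14.3398  12.5653]
dist [ 0.0724  0.0005 -0.1089] deg [-0.098  -0.0534 -0.2468] per row of 1 : [ 1.4485  0.0095 -2.1776] [-0.0005 -0.0003 -0.0014]
```

View pics/c5.png

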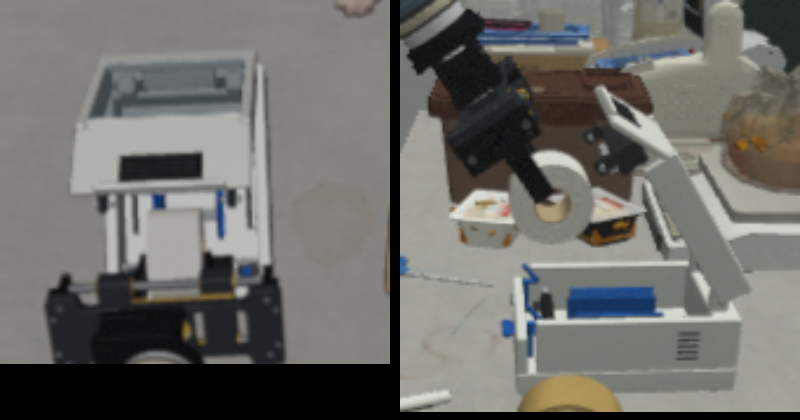

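```bash
python3 - <<'E'
from h import *
C=np.array([.5996,-.003,0]);Rp=Ro.from_euler('z',PSP,degrees=True).as_matrix()
W=lambda p:C+Rp@(np.array(p)/1000)
q=lambda p:(proj("top",W(p))-[175,135])*5
print("lips outer x at front end L/R",q([-55,35,75]),q([-55,-35,75]),"inner bottom-of-lip",q([-55,26.5,66]),q([-55,-26.5,66]))
s=read_state();R=np.array(s['tcp_rot']);p=np.array(s['position'])+R[:,2]*.011
for sg in(1,-1):
    e=p-R[:,1]*sg*.023+[0,0,.042]; print("roll edge px in c5",(proj("top",e)-[150,120])*2.6, "world",e)
hit=np.linalg.inv(Rp)@(p-C);print("roll in printer frame",hit*1000)
E
```

```text
lips outer x at front end L/R [171.3011 384.4235] [308.0527 378.4435] inner bottom-of-lip [190.106  384.5758] [292.9258 380.079 ]
roll edge px in c5 [142.01   255.2845] world [0.5212 0.0193 0.2329]
roll edge px in c5 [195.3718 252.7167] world [ 0.5231 -0.0266  0.2328]
roll in printer frame [-77.4038   2.3399 190.877 ]
```

```bash
python3 - <<'E'
from h import *
im=capture("top")[190:250,185:255]
s=read_state();R=np.array(s['tcp_rot']);p=np.array(s['position'])+R[:,2]*.011
v=cv2.resize(im,None,fx=10,fy=10,interpolation=cv2.INTER_CUBIC)[:,:,::-1].copy()
for a in np.linspace(-20,90,12):
  for sg in(1,-1):
    r=np.radians(a);e=p-R[:,1]*sg*.023+.042*np.array([np.cos(r),0,np.sin(r)])
    x=(proj("top",e)-[185,190]+.5)*10;cv2.circle(v,tuple(int(k) for k in x),3,(0,0,255),-1)
cv2.imwrite("pics/c6.png",v)
E
```

```text
(no output)
```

View pics/c6.png

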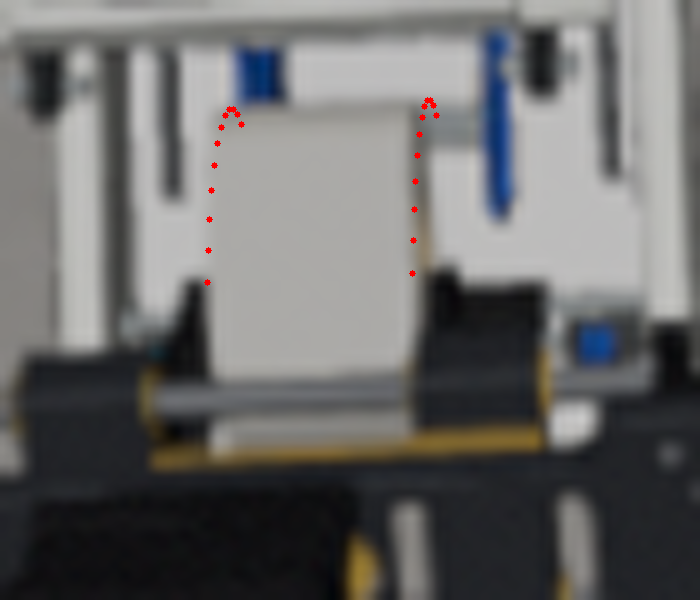

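Call:
play_rows(plan=[[[0,-0.044,0,-0.0005,0,-0.0014,-1],[0.13,0.005,-0.196,0,0,0,-1],[0.13,0.005,-0.196,0,0,0,-1],[0.13,0.005,-0.196,0,0,0,-1],[0.13,0.005,-0.196,0,0,0,-1],[0.13,0.005,-0.196,0,0,0,-1],[0.13,0.005,-0.196,0,0,0,-1],[0.13,0.005,-0.196,0,0,0,-1],[0.13,0.005,-0.196,0,0,0,-1],[0.13,0.005,-0.196,0,0,0,-1],[0.13,0.005,-0.196,0,0,0,-1],[0,0,0,0,0,0,-1]]])

```text
time_s: 6.8
position: [0.5874, -0.005, 0.1072]
tcp_rot: [[0.829, 0.038, 0.557], [0.03, -0.999, 0.023], [0.558, -0.002, -0.83]]
force: [-0.9, 8.4, 16.3]
opening: 0.523
```

```bash
python3 - <<'E'
from h import *
s=read_state();R=np.array(s['tcp_rot']);p=np.array(s['position'])+R[:,2]*.011
print(s['time_s'],s['opening'],s['force'],p)
go(SEAT-R[:,2]*.011,tool(PSP,33),1)
im=capture("top")[170:240,190:250];b=capture("side")[130:230,230:360]
v=cv2.resize(im,(400,467),interpolation=cv2.INTER_CUBIC);b=cv2.resize(b,(400,308),interpolation=cv2.INTER_CUBIC)
c=np.zeros((470,800,3),np.uint8);c[:467,:400]=v;c[:308,400:]=b
cv2.imwrite("pics/c7.png",c[:,:,::-1])
E
```

```text
6.8 0.523316683388446 [-0.9265  8.3818 16.2844] [ 0.5935 -0.0047  0.0981]
dist [ 0.0011  0.0015 -0.0161] deg [-0.1657  0.9072  0.0159] per row of 1 : [ 0.0214  0.0306 -0.3214] [-0.0009  0.005   0.0001]
```

View pics/c7.png

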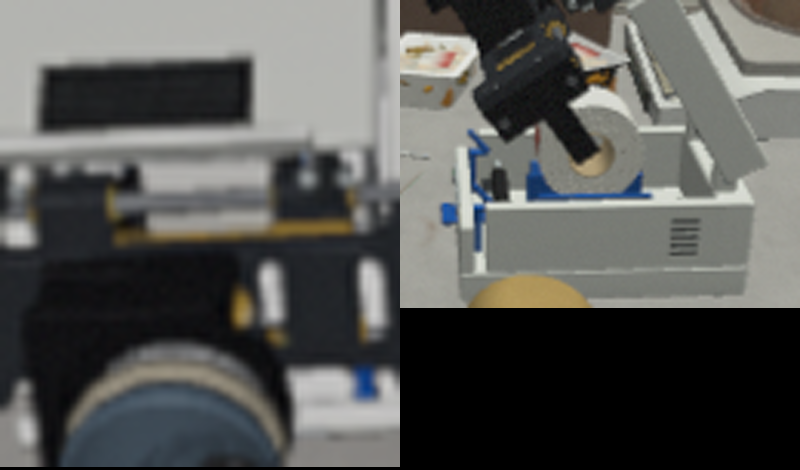

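Call:
play_rows(plan=[[[0,0,0.1,0,0,0,-1],[0,0,0.1,0,0,0,-1],[0,0,0.1,0,0,0,-1],[0,0,0.1,0,0,0,-1],[0,0,0,0,0,0,-1],[0,0,0,0,0,0,-1]]])

```text
time_s: 7.5
position: [0.5836, -0.0077, 0.1233]
tcp_rot: [[0.837, 0.033, 0.547], [0.029, -0.999, 0.016], [0.547, 0.003, -0.837]]
force: [-1.1, -1.0, -1.2]
opening: 0.526
```

```bash
python3 - <<'E'
from h import *
s=read_state();R=np.array(s['tcp_rot']);p=np.array(s['position'])+R[:,2]*.011
C=np.array([.5996,-.003,0]);Rp=Ro.from_euler('z',PSP,degrees=True).as_matrix()
print(s['opening'],s['force'],s['moment'],R,s['position'],"roll in printer",Rp.T@(p-C)*1000)
E
```

```text
0.5259064006462068 [-1.0838 -1.0058 -1.249 ] [ 0.0024  0.4445 -0.0459] [[ 0.8367  0.0328  0.5467]
 [ 0.0288 -0.9995  0.0158]
 [ 0.547   0.0025 -0.8372]] [ 0.5836 -0.0077  0.1233] roll in printer [-10.1987  -4.1609 114.1274]
```

```bash
python3 - <<'E'
from h import *
R=tool(PSP,33);go(SEAT+[0,0,.026]-R[:,2]*.011,R,4)
E
```

```text
dist [ 0.0051  0.0043 -0.0061] deg [0.1399 0.1643 0.3224] per row of 4 : [ 0.0253  0.0215 -0.0306] [0.0002 0.0002 0.0004]
```

Call:
play_rows(plan=[[[0.025,0.0215,0,0.0002,0.0002,0.0004,-1],[0.025,0.0215,0,0.0002,0.0002,0.0004,-1],[0.025,0.0215,0,0.0002,0.0002,0.0004,-1],[0.025,0.0215,0,0.0002,0.0002,0.0004,-1],[0,0,-0.06,0,0,0,-1],[0,0,-0.06,0,0,0,-1],[0,0,0,0,0,0,-1],[0,0,0,0,0,0,-1]]])

```text
time_s: 8.3
position: [0.5884, -0.0021, 0.1173]
tcp_rot: [[0.838, 0.04, 0.544], [0.033, -0.999, 0.022], [0.545, -0.001, -0.839]]
force: [-0.0, 0.3, -1.0]
opening: 0.529
```

```bash
cat >> h.py <<'E'
def st():
    s=read_state();R=np.array(s['tcp_rot']);p=np.array(s['position'])+R[:,2]*.011
    C=np.array([.5996,-.003,0]);Rp=Ro.from_euler('z',PSP,degrees=True).as_matrix()
    print(s['time_s'],s['opening'],s['force'],s['position'],"roll in printer",Rp.T@(p-C)*1000)
E
python3 - <<'E'
from h import *
st();R=tool(PSP,33);go(SEAT-R[:,2]*.011,R,1)
E
```

```text
8.3 0.5293507886822384 [-0.0459  0.3298 -0.9657] [ 0.5884 -0.0021  0.1173] roll in printer [ -5.2167   1.3161 108.042 ]
dist [ 0.0003 -0.0013 -0.026 ] deg [-0.0441 -0.0048 -0.074 ] per row of 1 : [ 0.0052 -0.026  -0.5208] [-0.0002 -0.     -0.0004]
```

Correct the y by -1.3 mm, then go down 20 mm slowly.

Call:
play_rows(plan=[[[0,-0.013,0,0,0,0,-1],[0,-0.013,0,0,0,0,-1],[0,0,-0.08,0,0,0,-1],[0,0,-0.08,0,0,0,-1],[0,0,-0.08,0,0,0,-1],[0,0,-0.06,0,0,0,-1],[0,0,0,0,0,0,-1]]])

```text
time_s: 9.0
position: [0.5883, -0.0033, 0.1021]
tcp_rot: [[0.838, 0.04, 0.544], [0.032, -0.999, 0.023], [0.545, -0.001, -0.839]]
force: [-0.5, 1.0, -1.4]
opening: 0.528
```

```bash
python3 - <<'E'
from h import *
st();R=tool(PSP,33);go(SEAT-R[:,2]*.011,R,1)
E
```

```text
9.0 0.528245799031538 [-0.4765  1.0352 -1.3854] [ 0.5883 -0.0033  0.1021] roll in printer [-5.3215  0.1249 92.9171]
dist [ 0.0003 -0.0001 -0.0109] deg [-0.0771 -0.0027 -0.0702] per row of 1 : [ 0.0064 -0.002  -0.2183] [-0.0004 -0.     -0.0004]
```

Already between the guides with no contact. Another 9 mm, then the last bit gently.

Call:
play_rows(plan=[[[0,0,-0.05,0,0,0,-1],[0,0,-0.05,0,0,0,-1],[0,0,-0.05,0,0,0,-1],[0,0,-0.03,0,0,0,-1],[0,0,-0.03,0,0,0,-1],[0,0,0,0,0,0,-1]]])

```text
time_s: 9.6
position: [0.5884, -0.0033, 0.0918]
tcp_rot: [[0.838, 0.04, 0.545], [0.033, -0.999, 0.023], [0.545, -0.001, -0.838]]
force: [-0.3, 1.3, -1.2]
opening: 0.525
```

```bash
python3 - <<'E'
from h import *
st()
E
```

```text
9.6 0.525238437516419 [-0.2739  1.3404 -1.2335] [ 0.5884 -0.0033  0.0918] roll in printer [-5.1685  0.1068 82.613 ]
```

Call:
play_rows(plan=[[[0,0,-0.02,0,0,0,-1],[0,0,-0.02,0,0,0,-1],[0,0,0,0,0,0,-1]]])

```text
time_s: 9.9
position: [0.5884, -0.0033, 0.0899]
tcp_rot: [[0.838, 0.04, 0.545], [0.033, -0.999, 0.023], [0.545, -0.001, -0.838]]
force: [-0.1, 3.1, -0.3]
opening: 0.524
```

Call:
play_rows(plan=[[[0,0,-0.02,0,0,0,-1],[0,0,-0.02,0,0,0,-1],[0,0,0,0,0,0,-1]]])

```text
time_s: 10.2
position: [0.5884, -0.0034, 0.0878]
tcp_rot: [[0.838, 0.04, 0.544], [0.033, -0.999, 0.023], [0.545, -0.001, -0.839]]
force: [0.4, 2.9, -0.5]
opening: 0.526
```

Call:
play_rows(plan=[[[0,0,-0.02,0,0,0,-1],[0,0,-0.02,0,0,0,-1],[0,0,0,0,0,0,-1]]])

```text
time_s: 10.5
position: [0.5883, -0.0034, 0.0857]
tcp_rot: [[0.838, 0.04, 0.544], [0.033, -0.999, 0.022], [0.545, -0.001, -0.839]]
force: [1.4, 4.7, -0.4]
opening: 0.529
```

```bash
python3 - <<'E'
from h import *
st()
s=read_state();R=np.array(s['tcp_rot']);t=np.array(s['position'])
im=capture("side")[140:215,260:350]
v=cv2.resize(im,None,fx=8,fy=8,interpolation=cv2.INTER_CUBIC)[:,:,::-1].copy()
def dot(c,col):
  for a in np.linspace(0,360,36):
    r=np.radians(a);e=c-R[:,1]*-1*-.0+np.array([0,-.023,0])+.042*np.array([np.cos(r),0,np.sin(r)])
    x=(proj("side",e)-[260,140]+.5)*8;cv2.circle(v,tuple(int(k) for k in x),2,col,-1)
dot(SEAT,(0,0,255)); dot(t+R[:,2]*.011,(0,255,0))
x=(proj("side",t)-[260,140]+.5)*8;cv2.circle(v,tuple(int(k) for k in x),4,(255,0,255),-1)
cv2.imwrite("pics/c8.png",v)
E
```

```text
10.5 0.5291030233546109 [ 1.3659  4.7048 -0.3949] [ 0.5883 -0.0034  0.0857] roll in printer [-5.2749  0.0828 76.5245]
```

View pics/c8.png

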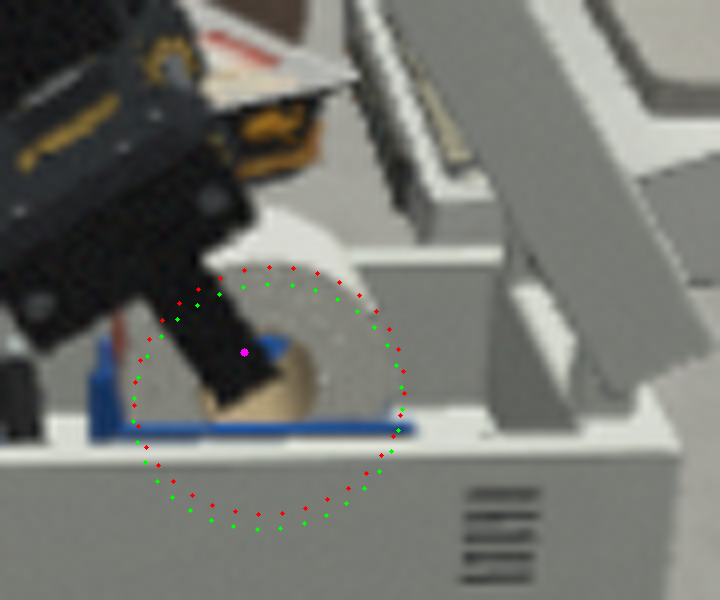

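Call:
play_rows(plan=[[[0.02,0.02,0,0,0,0,-1],[0.02,0.02,-0.02,0,0,0,-1],[0,0,-0.02,0,0,0,-1],[0,0,0,0,0,0,-1]]])

```text
time_s: 10.95
position: [0.5902, -0.002, 0.0835]
tcp_rot: [[0.838, 0.039, 0.544], [0.032, -0.999, 0.021], [0.544, -0.0, -0.839]]
force: [-0.1, 0.1, -0.9]
opening: 0.526
```

Call:
play_rows(plan=[[[0,0,-0.02,0,0,0,-1],[0,0,-0.01,0,0,0,-1],[0,0,0,0,0,0,-1]]])

```text
time_s: 11.25
position: [0.5905, -0.0017, 0.0824]
tcp_rot: [[0.838, 0.039, 0.544], [0.033, -0.999, 0.022], [0.545, -0.001, -0.838]]
force: [0.1, -0.4, -0.8]
opening: 0.527
```

```bash
python3 - <<'E'
from h import *
st()
print(read_state()['moment'])
im=capture("side")[140:215,260:350]
b=cv2.imread("pics/c8.png")
v=cv2.resize(im,None,fx=8,fy=8,interpolation=cv2.INTER_CUBIC)[:,:,::-1].copy()
C=SEAT
for a in np.linspace(0,360,36):
    r=np.radians(a);x=(proj("side",C+[0,-.023,0]+.042*np.array([np.cos(r),0,np.sin(r)]))-[260,140]+.5)*8
    cv2.circle(v,tuple(int(k) for k in x),2,(0,0,255),-1)
# printer corner check: near wall top edge, guide -y lip
Pc=np.array([.5996,-.003,0]);Rp=Ro.from_euler('z',PSP,degrees=True).as_matrix()
for q in([-55,-35,75],[45,-35,75],[115,-80,88],[-55,35,75]):
    x=(proj("side",Pc+Rp@np.array(q)/1000)-[260,140]+.5)*8;cv2.circle(v,tuple(int(k) for k in x),4,(0,255,0),-1)
cv2.imwrite("pics/c9.png",v)
E
```

```text
11.25 0.5265032057651018 [ 0.1211 -0.3884 -0.8192] [ 0.5905 -0.0017  0.0824] roll in printer [-3.0834  1.6595 73.1418]
[-0.0076  0.376  -0.0334]
```

View pics/c9.png

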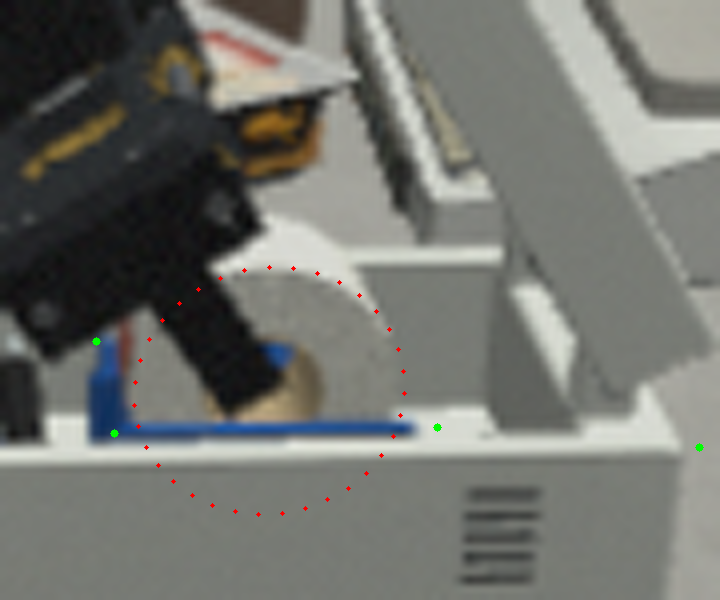

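Call:
play_rows(plan=[[[-0.04,-0.01,0,0,0,0,-1],[-0.04,-0.01,0,0,0,0,-1],[0,0,-0.02,0,0,0,-1],[0,0,0,0,0,0,-1]]])

```text
time_s: 11.7
position: [0.5865, -0.0026, 0.0816]
tcp_rot: [[0.838, 0.039, 0.545], [0.032, -0.999, 0.022], [0.545, -0.001, -0.838]]
force: [1.1, -0.3, 0.4]
opening: 0.53
```

Call:
play_rows(plan=[[[0,0,-0.01,0,0,0,-1],[0,0,0,0,0,0,0.15],[0,0,0,0,0,0,0.2],[0,0,0,0,0,0,0.3],[0,0,0,0,0,0,0.3],[0,0,0,0,0,0,0.3]]])

```text
time_s: 12.3
position: [0.5864, -0.0032, 0.0808]
tcp_rot: [[0.838, 0.038, 0.544], [0.032, -0.999, 0.021], [0.544, 0.0, -0.839]]
force: [0.5, -2.5, 1.4]
opening: 0.644
```

```bash
python3 - <<'E'
from h import *
st()
im=capture("side")[140:215,260:350]
cv2.imwrite("pics/c10.png",cv2.resize(im,None,fx=8,fy=8,interpolation=cv2.INTER_CUBIC)[:,:,::-1])
# difference of roll rim between c9 and c10 along vertical/horizontal lines, by brightness
for f in("c9","c10"):
    g=cv2.cvtColor(cv2.imread(f"pics/{f}.png"),6).astype(int)
    print(f,[g[250:420:1,:][:,x][::10].tolist() for x in(300,)],g[340,330:440:5].tolist())
E
```

```text
12.3 0.6440876187371077 [ 0.5045 -2.5033  1.3925] [ 0.5864 -0.0032  0.0808] roll in printer [-7.2235  0.271  71.5291]
c9 [[216, 216, 187, 127, 129, 127, 131, 132, 129, 127, 106, 90, 92, 100, 104, 108, 113]] [126, 126, 127, 130, 131, 131, 131, 132, 132, 135, 135, 129, 124, 120, 120, 120, 122, 121, 120, 121, 122, 122]
c10 [[215, 216, 210, 153, 128, 126, 130, 131, 137, 127, 115, 94, 94, 99, 106, 112, 117]] [129, 128, 126, 125, 126, 128, 126, 125, 128, 134, 137, 139, 134, 125, 121, 119, 121, 122, 122, 120, 120, 121]
```

Call:
play_rows(plan=[[[-0.03,0,0.05,0,0,0,0.3],[-0.06,-0.002,0.09,0,0,0,0.3],[-0.1,-0.004,0.16,0,0,0,0.3],[-0.2,-0.008,0.3,0,0,0,0.3],[-0.2,-0.008,0.3,0,0,0,0.3],[-0.3,-0.012,0.46,0,0,0,0.3],[-0.3,-0.012,0.46,0,0,0,0.3],[-0.3,-0.012,0.46,0,0,0,0.3],[-0.3,-0.012,0.46,0,0,0,0.3],[0,0,0,0,0,0,0.3]]])

```text
time_s: 13.35
position: [0.505, -0.0043, 0.2069]
tcp_rot: [[0.835, 0.043, 0.548], [0.036, -0.999, 0.025], [0.548, -0.002, -0.836]]
force: [0.4, 0.1, 0.5]
opening: 0.654
```

```bash
python3 - <<'E'
from h import *
st()
a=capture("side")[85:215,250:350];b=capture("top")[160:245,190:255]
v=cv2.resize(a,(460,598),interpolation=cv2.INTER_CUBIC)
w=cv2.resize(b,(330,432),interpolation=cv2.INTER_CUBIC)
c=np.zeros((600,800,3),np.uint8);c[:598,:460]=v;c[:432,468:798]=w
cv2.imwrite("pics/c11.png",c[:,:,::-1])
E
```

```text
13.35 0.65368242840133 [0.3513 0.1232 0.486 ] [ 0.505  -0.0043  0.2069] roll in printer [-88.5416   2.4165 197.694 ]
```

View pics/c11.png

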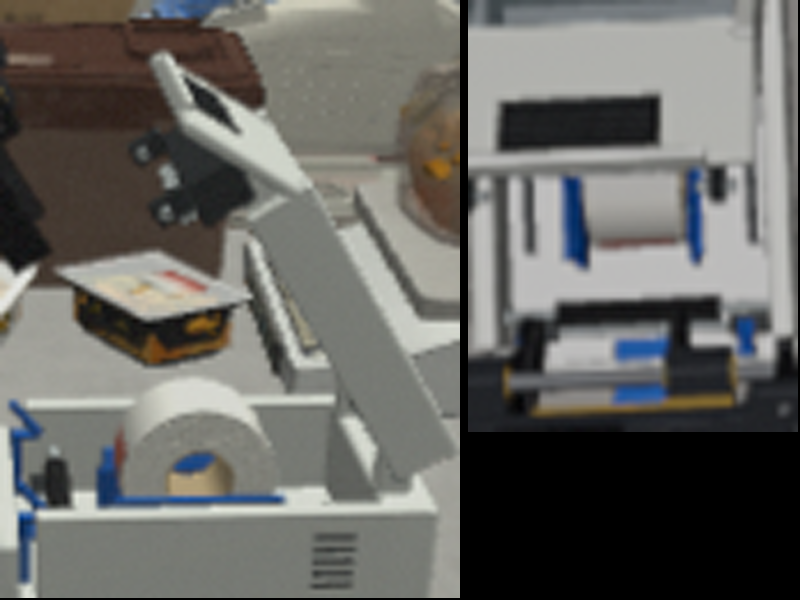

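```bash
cat >> h.py <<'E'
def pad(th,C=None,off=0):
    C=np.array([.5956,-.003,0]) if C is None else C
    Rp=Ro.from_euler('z',PSP,degrees=True).as_matrix();c,s=np.cos(th),np.sin(th)
    f=lambda x,z:np.array([x*c+z*s,0,-x*s+z*c])
    n=f(-.454,.891)
    return C+Rp@(np.array([.095,0,.1])+f(-.205,.011)+off*n), Rp@n
E
python3 - <<'E'
from h import *
u1=(175+185/5,135+247/5);u2=(250+214/4.6,85+105/4.6)
(c1,d1),(c2,d2)=ray("top",*u1),ray("side",*u2)
k=np.linalg.lstsq(np.c_[d1,-d2],c2-c1,rcond=None)[0]
a,b=c1+d1*k[0],c2+d2*k[1];print("tri",a,b)
for dx in(.5996,.5956,.593):
    p,n=pad(1.01,np.array([dx,-.003,0]));print(p,n,"top err px",proj("top",p)-u1,"side",proj("side",p)-u2)
im=capture("top");g=im[135:245,175:260].max(2)
m=(g<60).astype(np.uint8);n_,l,s,c=cv2.connectedComponentsWithStats(m);print([(s[i].tolist(),(c[i]+[175,135]).tolist()) for i in range(1,n_) if s[i][4]>60])
E
```

```text
tri [ 0.5927 -0.0023  0.2754] [ 0.5965 -0.0026  0.2757]
[ 0.5949 -0.0032  0.2795] [0.5127 0.0197 0.8583] top err px [ 0.1869 -1.187 ] side [-0.6072 -1.5688]
[ 0.5909 -0.0032  0.2795] [0.5127 0.0197 0.8583] top err px [0.1798 0.6553] side [-2.3423 -1.5842]
[ 0.5883 -0.0032  0.2795] [0.5127 0.0197 0.8583] top err px [0.1752 1.8533] side [-3.4706 -1.5943]
[([21, 44, 31, 10, 267], [211.22097378277152, 183.83895131086143]), ([0, 84, 83, 26, 919], [217.78237214363438, 234.96082698585417])]
```

```bash
python3 - <<'E'
from h import *
C=np.array([.598,-.003,0]);p,n=pad(1.01,C)
go(np.array([.54,-.003,.36]),tool(PSP,-10),12)
print(p+n*.03, read_state()['joint_positions'])
E
```

```text
dist [0.0334 0.0017 0.1551] deg [-1.9326 43.1184 -0.0695] per row of 12 : [0.0557 0.0028 0.2585] [-0.0009  0.02   -0.    ]
[ 0.6087 -0.0026  0.3052] [-21.1828  16.4555 125.0227  59.5794  14.8861  11.3495]
```

Call:
play_rows(plan=[[[0,0,0.3,0,0,0,-1],[0,0,0.6,0,0,0,-1],[0,0,0.6,0,0,0,-1],[0,0,0.6,0,0,0,-1],[0,0,0.6,0,0,0,-1],[0,0,0.3,0,0.01,0,-1],[0.05,0,0.1,-0.0018,0.038,0,-1],[0.1,0,0,-0.0018,0.038,0,-1],[0.1,0,0,-0.0018,0.038,0,-1],[0.1,0,0,-0.0018,0.038,0,-1],[0.1,0,0,-0.0018,0.038,0,-1],[0.1,0.03,0,-0.0018,0.038,0,-1]]])

```text
time_s: 14.7
position: [0.5353, -0.0021, 0.3572]
tcp_rot: [[0.984, 0.042, -0.174], [0.042, -0.999, -0.003], [-0.174, -0.004, -0.985]]
force: [0.5, -0.2, -0.3]
opening: 0.001
```

```bash
python3 - <<'E'
from h import *
C=np.array([.598,-.003,0]);p,n=pad(1.01,C);s=read_state()
print(s['time_s'],s['joint_positions'],s['opening'],s['force'])
go(p+n*.03,tool(PSP,-10),6)
E
```

```text
14.7 [-10.9745  20.4814  77.451   -2.0981  91.8844  76.7244] 0.0011946009685065314 [ 0.484  -0.2212 -0.3294]
dist [ 0.0734 -0.0005 -0.052 ] deg [-0.2193 -0.0437 -0.193 ] per row of 6 : [ 0.2446 -0.0016 -0.1733] [-0.0002 -0.     -0.0002]
```

Call:
play_rows(plan=[[[0.3,0,0,0,0,0,-1],[0.4,0,0,0,0,0,-1],[0.4,0,0,0,0,0,-1],[0.36,0,-0.2,0,0,0,-1],[0,0,-0.3,0,0,0,-1],[0,0,-0.3,0,0,0,-1],[0,0,-0.24,0,0,0,-1],[0,0,0,0,0,0,-1]]])

```text
time_s: 15.5
position: [0.6062, -0.0023, 0.3029]
tcp_rot: [[0.984, 0.041, -0.175], [0.041, -0.999, -0.003], [-0.175, -0.004, -0.985]]
force: [0.0, 0.2, 0.3]
opening: 0.003
```

```bash
cat >> h.py <<'E'
def arc(ths,leans,offs,C=np.array([.598,-.003,0])):
    s=read_state();q=np.array(s['position']);Q=np.array(s['tcp_rot']);rows=[]
    for a,l,o in zip(ths,leans,offs):
        p,n=pad(a,C,o);T=tool(PSP,l)
        r=np.r_[(p-q)/.05,Ro.from_matrix(T@Q.T).as_rotvec()/np.pi]
        print(np.round(r,3).tolist(),"#",round(a,3));q,Q=p,T
E
python3 - <<'E'
from h import *
s=read_state();print(s['position'],s['force'])
arc([1.01,1.01,.98,.94,.9,.86,.82,.78],np.linspace(-10,-2,8),[.015,.006,.003,.002,.002,.002,.002,.002])
E
```

```text
[ 0.6062 -0.0023  0.3029] [0.0051 0.2478 0.295 ]
[-0.105, -0.011, -0.211, -0.001, -0.0, -0.001] # 1.01
[-0.092, -0.004, -0.155, 0.0, -0.006, -0.0] # 1.01
[-0.139, -0.005, -0.112, 0.0, -0.006, 0.0] # 0.98
[-0.15, -0.006, -0.104, 0.0, -0.006, -0.0] # 0.94
[-0.137, -0.005, -0.092, 0.0, -0.006, 0.0] # 0.9
[-0.133, -0.005, -0.097, 0.0, -0.006, 0.0] # 0.86
[-0.129, -0.005, -0.102, 0.0, -0.006, -0.0] # 0.82
[-0.125, -0.005, -0.107, 0.0, -0.006, -0.0] # 0.78
```

Call:
play_rows(plan=[[[-0.105,-0.011,-0.211,-0.001,0,-0.001,-1],[-0.092,-0.004,-0.155,0,-0.006,0,-1],[-0.139,-0.005,-0.112,0,-0.006,0,-1],[-0.15,-0.006,-0.104,0,-0.006,0,-1],[-0.137,-0.005,-0.092,0,-0.006,0,-1]]])

```text
time_s: 16.0
position: [0.5772, -0.0045, 0.2736]
tcp_rot: [[0.995, 0.036, -0.088], [0.036, -0.999, -0.008], [-0.088, 0.005, -0.996]]
force: [1.6, 0.6, 2.5]
opening: 0.006
```

```bash
cat >> h.py <<'E'
def padpx():
    im=capture("top");g=im[130:260,170:265].max(2)
    n_,l,s,c=cv2.connectedComponentsWithStats((g<60).astype(np.uint8));print([(s[i].tolist(),(c[i]+[170,130]).round(1).tolist()) for i in range(1,n_) if s[i][4]>60])
E
python3 - <<'E'
from h import *
s=read_state();print(s['time_s'],s['position'],s['force'],s['moment'])
for a in(1.01,.9):print(pad(a,np.array([.598,-.003,0]))[0])
arc([.86,.82,.78,.74,.7,.66,.62,.58],np.linspace(-4,8,8),[.002]*8)
E
```

```text
16.0 [ 0.5772 -0.0045  0.2736] [1.5789 0.6459 2.5153] [ 0.1043 -0.3907 -0.0098]
[ 0.5933 -0.0032  0.2795]
[ 0.5742 -0.0039  0.2674]
[-0.176, 0.008, -0.184, 0.002, -0.006, 0.001] # 0.86
[-0.129, -0.005, -0.102, 0.0, -0.01, -0.0] # 0.82
[-0.125, -0.005, -0.107, 0.0, -0.01, 0.0] # 0.78
[-0.121, -0.005, -0.112, 0.0, -0.01, 0.0] # 0.74
[-0.116, -0.004, -0.117, 0.0, -0.01, -0.0] # 0.7
[-0.111, -0.004, -0.122, 0.0, -0.01, 0.0] # 0.66
[-0.106, -0.004, -0.126, 0.0, -0.01, -0.0] # 0.62
[-0.101, -0.004, -0.13, 0.0, -0.01, 0.0] # 0.58
```

Call:
play_rows(plan=[[[-0.176,0.008,-0.184,0.002,-0.006,0.001,-1],[-0.129,-0.005,-0.102,0,-0.01,0,-1],[-0.125,-0.005,-0.107,0,-0.01,0,-1],[-0.121,-0.005,-0.112,0,-0.01,0,-1],[-0.116,-0.004,-0.117,0,-0.01,0,-1],[-0.111,-0.004,-0.122,0,-0.01,0,-1]]])

```text
time_s: 16.6
position: [0.5384, -0.0057, 0.2374]
tcp_rot: [[0.995, 0.039, 0.089], [0.039, -0.999, -0.004], [0.088, 0.007, -0.996]]
force: [0.2, 0.2, 5.2]
opening: 0.006
```

```bash
python3 - <<'E'
from h import *
s=read_state();print(s['time_s'],s['position'],s['force'],s['moment'])
print(pad(.66,np.array([.598,-.003,0])))
arc(np.arange(.61,.2,-.05),np.linspace(6,18,9),[.002]*9)
E
```

```text
16.6 [ 0.5384 -0.0057  0.2374] [0.2323 0.2031 5.2263] [ 0.0373 -0.0481  0.0173]
(array([ 0.5378, -0.0053,  0.2344]), array([0.1875, 0.0072, 0.9822]))
[-0.136, 0.003, -0.179, 0.002, -0.005, -0.0] # 0.61
[-0.124, -0.005, -0.165, 0.0, -0.008, 0.0] # 0.56
[-0.116, -0.004, -0.171, 0.0, -0.008, -0.0] # 0.51
[-0.107, -0.004, -0.176, 0.0, -0.008, 0.0] # 0.46
[-0.098, -0.004, -0.181, 0.0, -0.008, 0.0] # 0.41
[-0.089, -0.003, -0.186, 0.0, -0.008, -0.0] # 0.36
[-0.08, -0.003, -0.19, 0.0, -0.008, 0.0] # 0.31
[-0.07, -0.003, -0.194, 0.0, -0.008, -0.0] # 0.26
[-0.06, -0.002, -0.197, 0.0, -0.008, -0.0] # 0.21
```

Contact is steady, 5 N and rising with angle. Continuing down the arc.

Call:
play_rows(plan=[[[-0.136,0.003,-0.179,0.002,-0.005,0,-1],[-0.124,-0.005,-0.165,0,-0.008,0,-1],[-0.116,-0.004,-0.171,0,-0.008,0,-1],[-0.107,-0.004,-0.176,0,-0.008,0,-1],[-0.098,-0.004,-0.181,0,-0.008,0,-1],[-0.089,-0.003,-0.186,0,-0.008,0,-1],[-0.08,-0.003,-0.19,0,-0.008,0,-1]]])

```text
time_s: 17.3
position: [0.5015, -0.0071, 0.175]
tcp_rot: [[0.967, 0.038, 0.253], [0.039, -0.999, 0.002], [0.253, 0.008, -0.967]]
force: [1.5, 0.5, 6.3]
opening: 0.008
```

```bash
python3 - <<'E'
from h import *
s=read_state();print(s['time_s'],s['position'],s['force'],s['moment'])
print(pad(.31,np.array([.598,-.003,0])))
arc([.27,.23,.19,.15,.11,.07,.03,0,-.02],np.linspace(16,21,9),[.001]*9)
E
```

```text
17.3 [ 0.5015 -0.0071  0.175 ] [1.5206 0.4657 6.3493] [ 0.1651 -0.1645  0.0634]
(array([ 0.5012, -0.0067,  0.173 ]), array([-0.1604, -0.0062,  0.987 ]))
[-0.065, 0.006, -0.176, 0.003, -0.007, 0.0] # 0.27
[-0.05, -0.002, -0.157, 0.0, -0.003, -0.0] # 0.23
[-0.044, -0.002, -0.159, 0.0, -0.003, 0.0] # 0.19
[-0.037, -0.001, -0.16, 0.0, -0.003, -0.0] # 0.15
[-0.031, -0.001, -0.162, 0.0, -0.003, -0.0] # 0.11
[-0.024, -0.001, -0.163, 0.0, -0.003, 0.0] # 0.07
[-0.018, -0.001, -0.164, 0.0, -0.003, -0.0] # 0.03
[-0.009, -0.0, -0.123, 0.0, -0.003, 0.0] # 0
[-0.004, -0.0, -0.082, 0.0, -0.003, -0.0] # -0.02
```

Call:
play_rows(plan=[[[-0.065,0.006,-0.176,0.003,-0.007,0,-1],[-0.05,-0.002,-0.157,0,-0.003,0,-1],[-0.044,-0.002,-0.159,0,-0.003,0,-1],[-0.037,-0.001,-0.16,0,-0.003,0,-1],[-0.031,-0.001,-0.162,0,-0.003,0,-1],[-0.024,-0.001,-0.163,0,-0.003,0,-1]]])

```text
time_s: 17.9
position: [0.4893, -0.0076, 0.1263]
tcp_rot: [[0.947, 0.038, 0.32], [0.036, -0.999, 0.01], [0.32, 0.003, -0.948]]
force: [-2.2, 1.6, 14.7]
opening: 0.005
```

```bash
python3 - <<'E'
from h import *
s=read_state();print(s['time_s'],s['position'],s['force'],s['moment'])
for a in(.07,.02,0):print(pad(a,np.array([.598,-.003,0]))[0])
E
```

```text
17.9 [ 0.4893 -0.0076  0.1263] [-2.2376  1.5826 14.7187] [ 0.286  -0.3434  0.0552]
[ 0.4894 -0.0072  0.1253]
[ 0.4883 -0.0072  0.1151]
[ 0.4881 -0.0072  0.111 ]
```

Call:
play_rows(plan=[[[-0.015,0,-0.1,0,-0.002,0,-1],[-0.01,0,-0.1,0,0,0,-1],[-0.005,0,-0.08,0,0,0,-1],[0,0,0,0,0,0,-1]]])

```text
time_s: 18.3
position: [0.4876, -0.0076, 0.112]
tcp_rot: [[0.945, 0.037, 0.324], [0.036, -0.999, 0.01], [0.324, 0.002, -0.946]]
force: [-1.5, -0.4, 9.9]
opening: 0.006
```

Call:
play_rows(plan=[[[0,0,-0.05,0,0,0,-1],[0,0,-0.05,0,0,0,-1],[0,0,0,0,0,0,-1]]])

```text
time_s: 18.6
position: [0.4878, -0.0076, 0.1095]
tcp_rot: [[0.944, 0.037, 0.328], [0.036, -0.999, 0.008], [0.328, 0.004, -0.945]]
force: [-11.5, -1.6, 37.7]
opening: 0.006
```

Hard stop reached (force jumps to 38 N). Easing off slowly along the surface normal to see whether the catch holds.

Call:
play_rows(plan=[[[0,0,0.06,0,0,0,-1],[0,0,0.06,0,0,0,-1],[0,0,0.06,0,0,0,-1],[0,0,0.06,0,0,0,-1],[-0.02,0,0.06,0,0,0,-1],[-0.02,0,0.06,0,0,0,-1],[0,0,0,0,0,0,-1]]])

```text
time_s: 19.3
position: [0.4835, -0.0064, 0.1235]
tcp_rot: [[0.947, 0.039, 0.318], [0.036, -0.999, 0.013], [0.319, -0.001, -0.948]]
force: [-0.5, -0.3, -0.6]
opening: 0.004
```

```bash
python3 - <<'E'
from h import *
s=read_state();print(s['time_s'],s['position'],s['force'],s['moment'])
for a in(.1,.05,.02):print(pad(a,np.array([.598,-.003,0]))[0])
E
```

```text
19.3 [ 0.4835 -0.0064  0.1235] [-0.5114 -0.3307 -0.5821] [0.0393 0.1812 0.0134]
[ 0.4902 -0.0071  0.1314]
[ 0.4889 -0.0072  0.1212]
[ 0.4883 -0.0072  0.1151]
```

Force is zero 12 mm up, so the catch is holding. I'll retreat well clear and check by colour mask.

Call:
play_rows(plan=[[[-0.1,0,0.2,0,0,0,-1],[-0.2,0,0.5,0,0,0,-1],[-0.3,0,0.6,0,0,0,-1],[-0.4,-0.3,0.6,0,0,0,-1],[-0.4,-0.7,0.4,0,0,0,-1],[-0.2,-0.8,0,0,0,0,-1],[0,-0.8,0,0,0,0,-1],[0,-0.8,0,0,0,0,-1],[0,-0.8,0,0,0,0,-1],[0,-0.4,0,0,0,0,-1],[0,0,0,0,0,0,-1],[0,0,0,0,0,0,-1]]])

```text
time_s: 20.5
position: [0.4029, -0.2356, 0.2381]
tcp_rot: [[0.948, 0.038, 0.317], [0.035, -0.999, 0.014], [0.318, -0.002, -0.948]]
force: [-0.6, 0.7, 0.5]
opening: 0.006
```

```bash
python3 - <<'E'
from h import *
s=read_state();print(s['time_s'],s['position'],s['force'])
padpx()
C=np.array([.598,-.003,0])
for a in(0,.02,.1,.3):print(a,proj("top",pad(a,C)[0]),proj("side",pad(a,C)[0]))
im=capture("side").astype(int);r,g,b=im[...,0],im[...,1],im[...,2]
bl=((b>90)&(b-r>60)).astype(np.uint8);bl[:150]=0;bl[:,:235]=0
n,l,t,c=cv2.connectedComponentsWithStats(bl);print("blue side",[(t[i].tolist()) for i in range(1,n) if t[i][4]>5])
tp=capture("top").astype(int);R_,G_,B_=tp[...,0],tp[...,1],tp[...,2]
n0=cv2.imread("pics/top0.png")[:,:,::-1].astype(int)
for q in(n0,tp):
    m=((q[...,0]-q[...,2]>40)&(q[...,0]>90)).astype(np.uint8);m[:190]=0;m[245:]=0;m[:,:312]=0;m[:,345:]=0
    ys,xs=np.nonzero(m);print("tape",xs.mean(),ys.mean(),len(xs))
E
```

```text
20.5 [ 0.4029 -0.2356  0.2381] [-0.5712  0.6746  0.5236]
[([38, 98, 28, 10, 239], [221.4, 232.4])]
0 [222.22   233.3097] [250.0944 174.9536]
0.02 [222.0402 233.1918] [250.1817 173.4136]
0.1 [221.3006 232.3774] [250.8692 167.2174]
0.3 [219.3305 227.866 ] [254.9859 151.7109]
blue side [[254, 189, 5, 6, 13], [272, 191, 39, 3, 46], [244, 196, 5, 6, 25], [254, 196, 2, 15, 17]]
tape 327.03636363636366 214.8181818181818 660
tape 326.9283582089552 214.97910447761194 670
```

```bash
python3 - <<'E'
from h import *
im=capture("side");g=im.max(2)
n,l,t,c=cv2.connectedComponentsWithStats((g[140:215,225:300]<70).astype(np.uint8));print("dark side",[(t[i][:5]+[225,140,0,0,0]).tolist()+(c[i]+[225,140]).round(1).tolist() for i in range(1,n) if t[i][4]>8])
C=np.array([.598,-.003,0]);Rp=Ro.from_euler('z',PSP,degrees=True).as_matrix()
def cov(x,y,z,th):
    c,s=np.cos(th),np.sin(th);return proj("side",C+Rp@(np.array([95+x*c+z*s,y,100-x*s+z*c])/1000))
for th in(.02,.1,.2):print(th,"pad corners",[cov(-205+sx*12.5,y,11+sx*6.4,th).round(1).tolist() for sx in(-1,1) for y in(-35,35)])
for x in(270,285,300): print(x,g[140:215,x].tolist())
E
```

```text
dark side [[266, 147, 13, 7, 41, 270.8, 151.3], [290, 152, 10, 3, 15, 295.4, 152.7], [246, 167, 9, 14, 92, 249.9, 173.6], [257, 183, 11, 12, 92, 262.2, 188.7]]
0.02 pad corners [[245.4, 181.5], [244.8, 170.5], [255.9, 176.6], [254.7, 165.8]]
0.1 pad corners [[245.8, 174.8], [245.3, 164.1], [256.9, 170.6], [255.6, 160.1]]
0.2 pad corners [[247.3, 166.3], [246.6, 156.0], [258.8, 163.1], [257.4, 153.0]]
270 [71, 104, 172, 183, 185, 192, 193, 195, 151, 51, 32, 49, 49, 27, 92, 177, 153, 147, 204, 204, 206, 205, 205, 211, 208, 208, 207, 205, 201, 201, 201, 201, 202, 201, 201, 211, 218, 182, 129, 140, 126, 128, 129, 128, 127, 125, 126, 129, 125, 123, 113, 140, 203, 203, 204, 212, 221, 199, 129, 128, 127, 127, 128, 127, 127, 127, 126, 127, 127, 127, 126, 125, 126, 125, 125]
285 [157, 191, 187, 179, 180, 204, 210, 199, 197, 210, 214, 202, 197, 177, 105, 179, 168, 114, 116, 117, 116, 112, 116, 115, 116, 115, 114, 118, 135, 152, 148, 150, 148, 149, 147, 165, 220, 185, 125, 129, 128, 128, 126, 126, 128, 128, 125, 126, 125, 124, 115, 130, 131, 152, 119, 195, 219, 180, 120, 126, 127, 127, 126, 126, 127, 127, 129, 126, 126, 125, 125, 125, 126, 125, 126]
300 [167, 169, 169, 168, 167, 167, 170, 185, 189, 185, 172, 59, 103, 112, 151, 186, 170, 115, 117, 115, 116, 113, 115, 115, 115, 113, 115, 114, 119, 142, 151, 152, 153, 154, 148, 163, 220, 188, 124, 128, 126, 126, 127, 127, 126, 125, 125, 126, 125, 121, 105, 111, 120, 153, 121, 220, 214, 154, 127, 125, 127, 126, 126, 125, 127, 127, 125, 126, 125, 125, 126, 126, 125, 125, 125]
```

```bash
python3 - <<'E'
from h import *
im=cv2.imread("pics/side0.png")[:,:,::-1].astype(int);r,b=im[...,0],im[...,2]
bl=((b>90)&(b-r>60)).astype(np.uint8);bl[:150]=0;bl[:,:235]=0
n,l,t,c=cv2.connectedComponentsWithStats(bl);print([(t[i].tolist()) for i in range(1,n) if t[i][4]>5])
print(hand_in())
E
```

```text
[[252, 172, 7, 16, 27], [271, 182, 40, 12, 415], [253, 189, 7, 6, 13], [244, 196, 5, 6, 25], [254, 196, 4, 6, 15]]
the job is handed in; nothing more can be done
None
```

I moved the white label roll into the printer, let go of it, and pressed the cover down until the catch held it. I handed the job in at about 20.5 s of robot time. No verdict was reported.

**Grip and lowering:** I gripped the roll across its flat faces. On the first lowering it sat about 4 mm too far to one side, touched a guide lip at about 16 N and slid a few millimetres in the fingers. I lifted it, re-centred it and lowered it in small steps. It was within a millimetre or two of the bearers when I released it.

**Cover:** I pressed the pad along its arc to the hard stop, where the force briefly reached 38 N. When I eased off, the force dropped to zero and the cover stayed down.

Last checks before handing in:

| Check | Result |
|---|---|
| Cover | Pad in the side view at (249.9, 173.6); (250.2, 173.4) is expected for shut at 0.02 rad. The top view was about 1 pixel off, which alone could not rule out 0.1 rad. |
| Catch | Key in exactly the same pixels as at the start, so it is home. |
| Tape roll | Moved by less than 0.2 pixel. |
| Arm | Clear of everything, with no contact force. |

**Not fully settled:**
- **Printer position:** the two cameras disagreed on the printer's x by a few millimetres.
- **Roll seat:** the 7 mm tolerance was never measured directly. Before closing, the pictures showed the roll low and straight between the guides. The closed cover now hides it.

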